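Take the tab-locked lens collar off a cap lamp

ROBOT

A 6-joint arm with a two-finger parallel gripper is mounted at the origin on the work surface. World frame = base frame: x ahead of the robot, y to its left, z up, the work surface at z = 0. Lengths are in m, angles in degrees, forces in N, time in s.
With the tool pointing down it reaches from about 0.35 to 0.875 m from the base axis. Payload 4.2 kg.
Tool frame: the origin (TCP) lies where the fingers leave the gripper's body, on its centre line; the fingertips stand 70 mm ahead of it and the grasp point (between the pads) lies 51 mm ahead of it; z points along the fingers, y is the direction in which the jaws open and shut (so a half turn about z gives the same grasp; the last joint's range is limited). The gripper opens to 87 mm and grips with 3 to 60 N. Pads are 19 mm wide; open, the fingers measure 117 mm over their backs; the gripper's body (75 mm by 190 mm) begins 51 mm behind the grasp point.
Start: joints at [-57.892, 22.042, 0.453, 0, -68.411, -14.817], TCP at [0.186, -0.597, 0.292] pointing down, gripper open.
Joint ranges: [-179.83, 179.83], [-69.29, 118.12], [-61.27, 80.66], [-181.25, 117.63], [-171.15, -9.14], [-177.46, 177.46]. Speed limits (degrees/s): [159.86, 159.86, 180, 180, 180, 180].

INTERFACE

Orientations are given as a 3x3 rotation matrix whose columns are the frame's x, y, z axes.
In Python, from station import sense, capture, camera_model, finish_job gives the robot as it stands.
- The arm moves only by the shell command python3 -m inch 'ROWS'. ROWS is JSON, a list of rows, each an object with "hand": the closure, from 0 (fully open) to 1 (shut); "slide": the shift along the world's x, y, z in cm, a list of three; "yaw": the turn about the world's z in rad. A call has 1 to 10 rows; each row is the pose to reach, as a shift and turn from the pose commanded when the call began; what a row does not reach only later rows make up. A row lasts 1/8 s, in which the tool goes at most 62.5 mm and 10.7 degrees, less where a joint would pass 70% of its speed; a pose out of reach is approached as far as the arm can. A call with a gripper value outside its range is refused whole. The fingers move at their own pace and stop on an object; the grip force is fixed at half the most. Time passes only in rows, so rows that repeat a pose let the fingers close. It gives the time, the measured TCP pose, the force and the opening at its end, in the units of the state.
- sense(): the state, without advancing time (a new reading comes with each control period).
- capture(name): name is "scene" or "top"; returns the picture (384x512x3 uint8, blue, green, red); there is no depth.
- camera_model(name): a dict with "mtx" (3x3 intrinsics, pixels), "xyz" and "orientation" of the camera in the world. Camera axes: x right, y up, looking along -z (the intrinsics and any distortion apply to the point x, -y, -z); pixel columns grow to the right and rows downward; lengths in m; the calibration is good to about 2 mm. A picture is of the moment at which its call begins. camera_model takes no time and is no camera call.
- finish_job(): hands the job in, once; it reports no verdict.
The state is a dict: "time_s": time; "joints": joint angles; "joint_velocities": joint speeds; "effort": joint torques, N m; "tcp_pos": TCP position; "ee_rot": TCP orientation; "wrist_force": force on the tool from outside, world axes, zero at the start; "moment": the same for the moment, N m; "gripper_width": opening from 0.0 (shut) to 1.0 (fully open).
Only numpy, scipy, OpenCV 4.12 (cv2) and the standard library are available. Lean on these libraries where they do the work, as an engineer would, in place of code of your own. Each camera call takes 0.05 s, during which the arm holds its last target. There are 200 camera calls.

TASK

Take the black lens collar off the silver cap lamp: squeeze its two upright tabs together and keep them squeezed, without crushing them, while you turn the collar anticlockwise (seen from above) until you feel its stop, then lift it straight off. Set it down flat, tabs up, in the square metal parts tray and let go; do not drop it, do not force or pry it against the lamp, and leave the other things on the shelf where they are.

Things in the scene. Friction and masses are not known exactly. Their poses are not given: they have to be found in the camera images.
- lamp: Silver cap lamp headpiece, 88 mm across, fixed lens side up on a black cradle plate 100 x 76 mm. Origin: centre of the cradle's underside, on the work surface; z up along the lamp's axis.
- lamp_top (a point): Centre of the lamp's flat top face, 45 mm above its origin. Here a spigot 30 mm across and 10 mm high carries the collar (1.5 mm play all round). Fixed metalwork around it (locking walls, a retaining ring with two lips) lies 29 to 43 mm from the axis and reaches 14 mm above this point: keep fingertips higher.
- collar: Black plastic lens collar (about 75 g), loose but locked on the spigot at the start, x and y parallel to the lamp's. Origin: centre of its underside, on the lamp's top face; z up. Ring 40 mm outside, 33 mm inside, 9 mm high, with two ears along x and two upright tabs at +y and -y. Once lifted 15 mm it is clear of the lamp. Over 20 N in all between collar and lamp is forcing it; relieve sideways or downward push.
- squeeze (a point): On the collar's axis 30 mm above its underside, midway between the tabs. Tabs: flat, 20 mm wide (along x), 4 mm thick, 10 to 43 mm above the underside, outer faces 52 mm apart free, 42 mm squeezed. Their feet (10 to 14 mm up, 8 mm wide, out to 33 mm from the axis) lock in notches. Keep them squeezed during the whole turn, fingertips at least 15 mm above the underside.
- ear (a point): Outer end of the +x ear (ears: 10 mm wide, 4 mm thick, out to 33 mm from the axis). Turned anticlockwise (positive about z) the ears meet stops 29 to 74 degrees from the start, not measured: feel the moment (drag under 0.1, stop 0.15 to 0.25 N m, rising 0.1 per degree). Only in the last 4 degrees are they out from under the lips; lifted sooner they jam. Ease off the stop before lifting.
- tab_a (a joint): Travel of the +y tab: 0 free, grows to 0.005 m (5 mm) fully squeezed, where it meets a hard end. Spring-loaded: 2 N to start, 7 N fully in. The foot is out of its notch from about 3.5 mm. A grip of 10 to 15 N is enough; tabs are crushed above about 30 N each.
- tab_b (a joint): Travel of the -y tab, same as tab_a.
- tray: Open square aluminium parts tray, 130 x 130 mm outside, 20 mm high, walls and floor 4 mm thick, fixed. Origin: centre of its underside, z up. The collar is to stand flat on its floor near the middle, all its parts inside the walls.
- lens: Bystander: smoked glass lens, a dark disc 54 mm across, 6 mm thick. Origin: centre of the underside.
- gasket: Bystander: black rubber gasket ring 50 mm across, 6 mm high, lying flat. Origin: centre of the underside.
- terminal: Bystander: small copper battery terminal, 30 x 14 x 17 mm. Origin: centre of the underside.
- driver: Bystander: screwdriver lying on the shelf, long axis x.
- brush: Bystander: cleaning brush lying on the shelf, long axis x.
- jar: Bystander: white grease jar with a steel lid, 52 mm across, 55 mm high. Origin: centre of the underside.
- battery: Bystander: upright black lamp battery, 60 x 95 x 90 mm. Origin: centre of the underside.
Things that resemble listed ones, but are neither listed nor needed, are in the scene too. Of the things shaped like the lamp, the silver one is meant. Of the things that look like the tray, the smaller one is meant.

How it is judged (in metres and radians):
On the way, in this order (a step that is already met when the one before it is completed fails the run):
1. with both tabs squeezed the collar has been turned out of its lock while still seated on the lamp (value of joint each of tab_a, tab_b above 0.003 m and angle between the x axis of collar and the x axis of lamp, either way round above 0.4 rad and z of collar in the frame of lamp below 0.049 m and horizontal distance between collar and lamp below 0.006 m), for 0.1 s.
2. the collar has been lifted clear of the lamp (z of collar in the frame of lamp above 0.06 m and contact force between the fingers and collar above 0.5 N), for 0.1 s.
At the end, for the whole second after the job is handed in: The collar stands flat (within 0.1 rad) and tabs up on the floor of the tray, its centre within 34 mm of the tray's middle along each side, at rest, both tabs sprung out again (within 1.5 mm) (x of collar in the frame of tray between -0.034 and 0.034 m and y of collar in the frame of tray between -0.034 and 0.034 m and z of collar in the frame of tray between 0.001 and 0.007 m and angle between collar's own z axis and vertical below 0.1 rad and linear speed of collar below 0.02 m/s and value of joint each of tab_a, tab_b below 0.0015 m); the robot touches nothing.
It fails at once if the collar is forced or pried against the lamp (more than 20 N) (contact force between collar and lamp above 20 N).
It fails at once if the tabs are crushed (more than 60 N on the two together) (contact force between the fingers and collar above 60 N).
It fails at once if the collar is dropped (falls free by more than about 10 mm) (contact force between the fingers and collar below 0.05 N and linear speed of collar above 0.45 m/s).
It fails at once if a bystander is moved by more than 20 mm (distance of any of lens, gasket, terminal, driver, brush, jar, battery from where it was at the start of the episode above 0.02 m).
It also fails if it takes over 67 s, if anything falls off the work surface, if the arm or the gripper's body presses on something with over 40 N, if the wrist force passes 120 N, or if a joint passes its speed limit or range.

## Working session

There is one attempt and no reset: what is moved stays moved. The work goes in short steps, Python scripts to look and compute and a shell command to move; the robot and the scene stay as the last step left them, time stands still between calls to the robot, and variables do not carry over. Pictures are saved under pics/ and viewed, about 8 in all and at most 12, crops included, and the job is handed in when it is done.

```bash
ls; mkdir -p pics; python3 - <<'E'
from station import *
import cv2
for n in("scene","top"):
    cv2.imwrite(f"pics/{n}0.png",capture(n)); m=camera_model(n); print(n,m)
print(sense())
E
```

```text
pics
scene {'mtx': array([[456.65554396,   0.        , 257.45055948],
       [  0.        , 456.65554396, 186.53171447],
       [  0.        ,   0.        ,   1.        ]]), 'xyz': array([1.54463299, 0.01334401, 0.82341341]), 'orientation': array([[-0.08157943, -0.62059912,  0.77987277],
       [ 0.99647104, -0.0662971 ,  0.05147971],
       [ 0.01975505,  0.78132031,  0.62381753]])}
top {'mtx': array([[365.43390373,   0.        , 253.0019688 ],
       [  0.        , 365.43390373, 193.57608979],
       [  0.        ,   0.        ,   1.        ]]), 'xyz': array([ 0.44734906, -0.02102056,  0.91301593]), 'orientation': array([[-0.00588465,  0.98737689, -0.15827903],
       [-0.99965402, -0.00175074,  0.02624461],
       [ 0.02563621,  0.15837871,  0.98704558]])}
{'time_s': 0.1, 'joints': array([-5.78930135e+01,  2.20852021e+01,  3.88579885e-01, -2.32616895e-02,
       -6.84110427e+01, -1.48169926e+01]), 'joint_velocities': array([-0.073023  , -0.06768301,  0.30154925,  0.12964339,  0.02521169,
       -0.00508633]), 'effort': array([-1.23104346e-03, -3.91689456e+01,  1.87933034e+01,  4.23185840e+00,
        1.34641113e-02, -6.88245109e-05]), 'tcp_pos': array([ 0.18565932, -0.59637543,  0.29129297]), 'ee_rot': array([[-9.54857172e-01, -2.97064506e-01, -6.78959133e-04],
       [-2.97065260e-01,  9.54855496e-01,  1.79233379e-03],
       [ 1.15869107e-04,  1.91311795e-03, -9.99998163e-01]]), 'wrist_force': array([0.21964917, 0.92507047, 0.48418101]), 'moment': array([-0.08931589, -0.05640275, -0.01595474]), 'gripper_width': 0.9985881599339049}
```

View pics/top0.png

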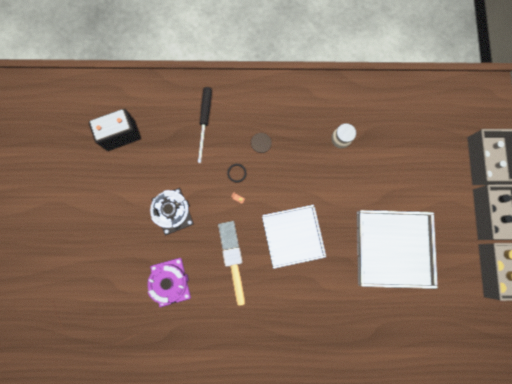

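View pics/scene0.png

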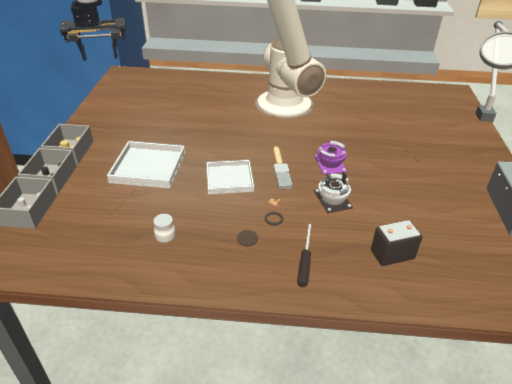

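The top view shows two lamp-shaped things: silver at (170,210) and purple at (167,284). The silver one is meant. There are two trays, at (294,236) and (397,249), and the smaller one at (294,236) is meant. I'll confirm with an enlarged crop of both.

```bash
cat > h.py <<'E'
import numpy as np, cv2
from station import *
def ray(n,u,v):
    m=camera_model(n);d=np.linalg.inv(m["mtx"])@[u,v,1];d=m["orientation"]@(d*[1,-1,-1]);return m["xyz"],d
def onz(n,u,v,z):
    o,d=ray(n,u,v);return o+d*(z-o[2])/d[2]
def proj(n,p):
    m=camera_model(n);q=(np.atleast_2d(p)-m["xyz"])@m["orientation"]*[1,-1,-1];q=q@m["mtx"].T;return q[:,:2]/q[:,2:]
def crop(img,x,y,w,h,s): return cv2.resize(img[y:y+h,x:x+w],None,fx=s,fy=s,interpolation=cv2.INTER_CUBIC)
E
python3 - <<'E'
from h import *
a=cv2.imread("pics/top0.png");b=cv2.imread("pics/scene0.png")
A=crop(a,140,180,60,60,6.6667);B=crop(b,305,160,60,60,6.6667);C=crop(a,255,196,80,80,2.5);D=crop(b,305-110,145,80,60,2.5)
o=np.zeros((600,800,3),np.uint8);o[:400,:400]=A;o[:400,400:]=B;o[400:,:200]=C;o[400:550,400:600]=D
cv2.imwrite("pics/c1.png",o)
E
```

```text
(no output)
```

View pics/c1.png

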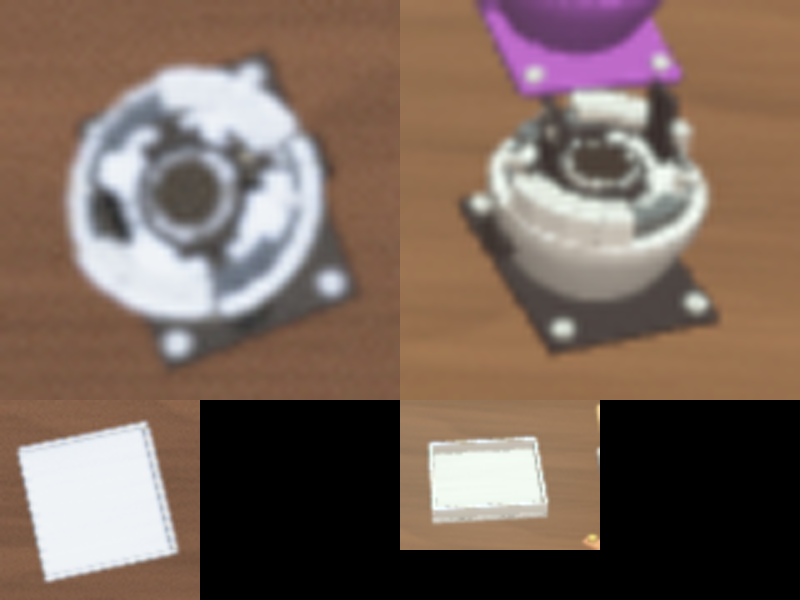

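```bash
python3 - <<'E'
from h import *
s=6.66667
T=lambda x,y:((x+.5)/s+140-.5,(y+.5)/s+180-.5); S=lambda x,y:((x-400+.5)/s+305-.5,(y+.5)/s+160-.5)
def tri(p,q):
    (a,d),(b,e)=ray("top",*p),ray("scene",*q);d/=np.linalg.norm(d);e/=np.linalg.norm(e)
    k=np.linalg.lstsq(np.c_[d,-e],b-a,rcond=None)[0];P,Q=a+k[0]*d,b+k[1]*e;return (P+Q)/2,P-Q
print("ring",tri(T(188,192),S(602,160)), onz("top",*T(188,192),.054),onz("scene",*S(602,160),.054))
print("tabs top",onz("top",*T(105,215),.075),onz("top",*T(245,158),.075),"scene tops z.088",onz("scene",*S(550,98),.088),onz("scene",*S(661,82),.088))
sc=[onz("top",*T(*p),.008)[:2] for p in((253,73),(330,283),(178,343))]
print("screws",sc); a=sc[0]-sc[1];print(np.linalg.norm(a),np.degrees(np.arctan2(a[1],a[0])),"ctr",(sc[0]+sc[2])/2); a=sc[1]-sc[2];print(np.linalg.norm(a),np.degrees(np.arctan2(a[1],a[0])))
sc=[onz("scene",*S(*p),.008)[:2] for p in((480,203),(563,328),(696,302))]
print("sceneScrews",sc,"ctr",(sc[0]+sc[2])/2)
for z in (.02,):
    c=np.array([onz("top",(x+.5)/2.5+254.5,(y+.5)/2.5+195.5,z) for x,y in((20,48),(147,22),(177,152),(46,181))]);print("tray",c.mean(0),c[:,:2])
print(np.degrees(np.arctan2(*sense()["ee_rot"][[1,0],1])))
E
```

```text
ring (array([0.55000282, 0.15791341, 0.05580553]), array([ 3.25162454e-05, -2.72409747e-03, -5.60221688e-04])) [0.55020172 0.15686725 0.054     ] [0.54728306 0.15967211 0.054     ]
tabs top [0.53982019 0.18061109 0.075     ] [0.55944126 0.13332083 0.075     ] scene tops z.088 [0.55281683 0.13431457 0.088     ] [0.53706381 0.17977061 0.088     ]
screws [array([0.60053074, 0.14355056]), array([0.52167308, 0.11309703]), array([0.49979377, 0.16832726])]
0.08453370532898129 21.115735678253447 ctr [0.55016226 0.15593891]
0.05940607617962772 -68.38912841772613
sceneScrews [array([0.52323174, 0.11480097]), array([0.60092289, 0.14693925]), array([0.5789042 , 0.20228336])] ctr [0.55106797 0.15854216]
tray [ 0.48640242 -0.14351186  0.02      ] [[ 0.53749957 -0.06826475]
 [ 0.56290716 -0.19435994]
 [ 0.4359306  -0.21945961]
 [ 0.40927235 -0.09196313]]
107.28140821311406
```

The crop confirms it: the silver lamp carries the black collar, with tabs at crop (105,215) and (245,158). The lamp is at about (0.550, 0.157) with yaw about 21.6°, and the small tray at about (0.486, -0.144) with yaw about 11°. I'll move over the lamp now.

```bash
python3 -m inch '[{"hand":0,"slide":[2,4,0],"yaw":0},{"hand":0,"slide":[4.4,9,0],"yaw":0},{"hand":0,"slide":[6.8,14,0],"yaw":0},{"hand":0,"slide":[9.2,19,0],"yaw":0},{"hand":0,"slide":[11.6,24,0],"yaw":0},{"hand":0,"slide":[14,29,0],"yaw":0},{"hand":0,"slide":[16.4,34,0],"yaw":0},{"hand":0,"slide":[18.8,39,0],"yaw":0.03},{"hand":0,"slide":[21.2,44,0],"yaw":0.06},{"hand":0,"slide":[23.6,49,0],"yaw":0.077}]'
python3 -m inch '[{"hand":0,"slide":[2.5,5,0],"yaw":0},{"hand":0,"slide":[5,10.3,0],"yaw":0},{"hand":0,"slide":[7.4,15.4,-1],"yaw":0},{"hand":0,"slide":[9.8,20.4,-3],"yaw":0},{"hand":0,"slide":[11.8,24.4,-5],"yaw":0},{"hand":0,"slide":[12.8,26.4,-7],"yaw":0},{"hand":0,"slide":[12.8,26.4,-8],"yaw":0},{"hand":0,"slide":[12.8,26.4,-8],"yaw":0}]'
python3 - <<'E'
from h import *
s=sense();print(s["tcp_pos"],np.degrees(np.arctan2(*s["ee_rot"][[1,0],1])),s["wrist_force"],s["moment"])
a=capture("top");b=capture("scene")
o=np.hstack([crop(a,135,170,80,80,5),crop(b,295,140,80,80,5)]);cv2.imwrite("pics/c2.png",o)
E
```

```text
time_s: 1.35
tcp_pos: [0.422, -0.1049, 0.2922]
ee_rot: [[-0.929, -0.371, 0.0], [-0.371, 0.929, 0.0], [-0.0, 0.0, -1.0]]
wrist_force: [0.9, -1.0, -0.1]
gripper_width: 1.002
time_s: 2.35
tcp_pos: [0.549, 0.1566, 0.2112]
ee_rot: [[-0.929, -0.37, -0.003], [-0.37, 0.929, -0.001], [0.003, -0.0, -1.0]]
wrist_force: [-0.2, 0.4, 0.6]
gripper_width: 1.001
[0.5489988  0.15655629 0.21122821] 111.68542884951762 [-0.22292828  0.4283479   0.5918276 ] [-0.02804137  0.01440232  0.04023948]
```

View pics/c2.png

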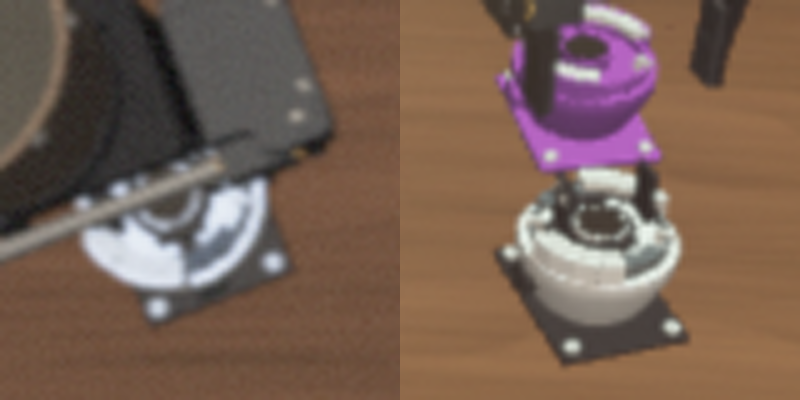

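The scene view shows the open fingers straddling the lamp axis (fingertips at about (540,100) and (712,70) in the crop). I'll descend and approach the tabs with the jaws part closed.

```bash
python3 -m inch '[{"hand":0,"slide":[0,0,-2.5],"yaw":0},{"hand":0,"slide":[0,0,-5],"yaw":0},{"hand":0,"slide":[0,0,-6.5],"yaw":0},{"hand":0.2,"slide":[0,0,-7.7],"yaw":0},{"hand":0.33,"slide":[0,0,-7.7],"yaw":0},{"hand":0.33,"slide":[0,0,-7.7],"yaw":0},{"hand":0.33,"slide":[0,0,-7.7],"yaw":0}]'
python3 - <<'E'
from h import *
s=sense();print(s["gripper_width"],s["tcp_pos"],np.degrees(np.arctan2(*s["ee_rot"][[1,0],1])),s["wrist_force"],s["moment"])
a=capture("top");b=capture("scene")
o=np.hstack([crop(a,135,170,80,80,5),crop(b,310,140,50,50,8)]);cv2.imwrite("pics/c3.png",o)
E
```

```text
time_s: 3.32
tcp_pos: [0.5502, 0.1575, 0.136]
ee_rot: [[-0.929, -0.37, 0.001], [-0.37, 0.929, 0.001], [-0.002, 0.0, -1.0]]
wrist_force: [-1.3, 0.2, 0.8]
gripper_width: 0.693
0.693351574834577 [0.55019165 0.15750177 0.1360433 ] 111.71287276624616 [-1.28694574  0.18529899  0.81736998] [-0.03230351 -0.03626614 -0.00677079]
```

View pics/c3.png

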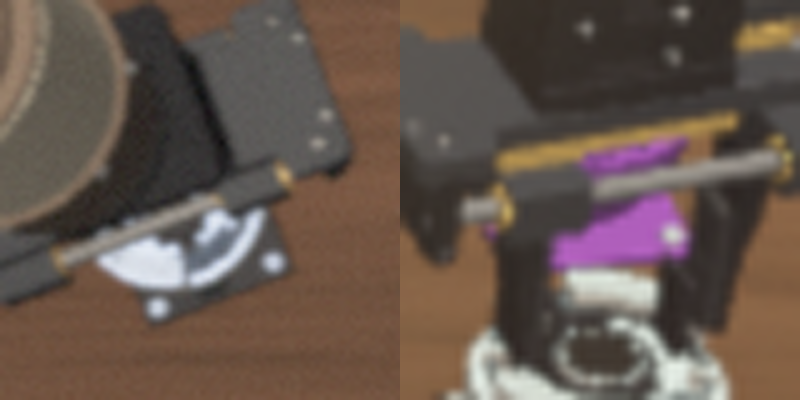

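The scene crop shows both fingers outside their tabs (left finger at about x=525, right at about x=715 with a visible gap). I'll close gradually and watch the lateral force.

```bash
python3 -m inch '[{"hand":0.38,"slide":[0,0,0],"yaw":0},{"hand":0.4,"slide":[0,0,0],"yaw":0},{"hand":0.42,"slide":[0,0,0],"yaw":0},{"hand":0.43,"slide":[0,0,0],"yaw":0},{"hand":0.43,"slide":[0,0,0],"yaw":0}]'
cat > st.py <<'E'
from h import *
s=sense();R=s["ee_rot"];f=s["wrist_force"];y=R[:,1]
print("t %.2f w %.1fmm pos %s yaw %.2f F %s Fjaw %.2f M %s"%(s["time_s"],s["gripper_width"]*87,s["tcp_pos"].round(4),np.degrees(np.arctan2(y[1],y[0])),f.round(2),f@y,s["moment"].round(3)))
E
python3 st.py
```

```text
time_s: 4.05
tcp_pos: [0.5498, 0.1573, 0.1354]
ee_rot: [[-0.929, -0.37, 0.0], [-0.37, 0.929, 0.0], [-0.0, -0.0, -1.0]]
wrist_force: [0.1, -0.3, 1.0]
gripper_width: 0.571
t 4.05 w 49.7mm pos [0.5498 0.1573 0.1354] yaw 111.71 F [ 0.14 -0.32  1.05] Fjaw -0.35 M [-0.085  0.098  0.065]
```

```bash
python3 -m inch '[{"hand":0.45,"slide":[0,0,0],"yaw":0},{"hand":0.46,"slide":[0,0,0],"yaw":0},{"hand":0.47,"slide":[0,0,0],"yaw":0},{"hand":0.47,"slide":[0,0,0],"yaw":0}]'; python3 st.py
```

```text
time_s: 4.55
tcp_pos: [0.5498, 0.1573, 0.1354]
ee_rot: [[-0.929, -0.37, 0.0], [-0.37, 0.929, 0.0], [-0.0, -0.0, -1.0]]
wrist_force: [-0.1, -0.6, 3.1]
gripper_width: 0.537
t 4.55 w 46.8mm pos [0.5498 0.1573 0.1354] yaw 111.71 F [-0.08 -0.59  3.13] Fjaw -0.52 M [-0.149  0.089  0.01 ]
```

```bash
python3 -m inch '[{"hand":0.48,"slide":[0,0,0],"yaw":0},{"hand":0.49,"slide":[0,0,0],"yaw":0},{"hand":0.5,"slide":[0,0,0],"yaw":0},{"hand":0.5,"slide":[0,0,0],"yaw":0}]'; python3 st.py;  python3 -m inch '[{"hand":0.51,"slide":[0,0,0],"yaw":0},{"hand":0.51,"slide":[0,0,0],"yaw":0},{"hand":0.51,"slide":[0,0,0],"yaw":0}]'; python3 st.py
```

```text
time_s: 5.05
tcp_pos: [0.5498, 0.1573, 0.1354]
ee_rot: [[-0.929, -0.37, 0.0], [-0.37, 0.929, 0.0], [-0.0, -0.0, -1.0]]
wrist_force: [-0.5, -0.6, 4.1]
gripper_width: 0.508
t 5.05 w 44.2mm pos [0.5498 0.1573 0.1354] yaw 111.71 F [-0.54 -0.64  4.12] Fjaw -0.40 M [-0.088  0.208  0.066]
time_s: 5.42
tcp_pos: [0.5498, 0.1573, 0.1354]
ee_rot: [[-0.929, -0.37, 0.0], [-0.37, 0.929, 0.0], [-0.0, -0.0, -1.0]]
wrist_force: [-0.7, -1.2, 4.3]
gripper_width: 0.493
t 5.42 w 42.9mm pos [0.5498 0.1573 0.1354] yaw 111.71 F [-0.74 -1.16  4.31] Fjaw -0.80 M [-0.129  0.215  0.037]
```

```bash
python3 -m inch '[{"hand":0.515,"slide":[0,0,0.03],"yaw":0},{"hand":0.52,"slide":[0,0,0.05],"yaw":0},{"hand":0.52,"slide":[0,0,0.05],"yaw":0}]'; python3 st.py;  python3 -m inch '[{"hand":0.53,"slide":[0,0,0],"yaw":0},{"hand":0.53,"slide":[0,0,0],"yaw":0},{"hand":0.53,"slide":[0,0,0],"yaw":0}]'; python3 st.py
```

```text
time_s: 5.8
tcp_pos: [0.5498, 0.1573, 0.1354]
ee_rot: [[-0.929, -0.37, -0.0], [-0.37, 0.929, 0.0], [0.0, 0.0, -1.0]]
wrist_force: [1.2, -0.1, 1.5]
gripper_width: 0.481
t 5.80 w 41.8mm pos [0.5498 0.1573 0.1354] yaw 111.70 F [ 1.16 -0.06  1.45] Fjaw -0.49 M [-0.125 -0.219 -0.001]
time_s: 6.18
tcp_pos: [0.5498, 0.1572, 0.1356]
ee_rot: [[-0.929, -0.37, -0.0], [-0.37, 0.929, -0.0], [0.0, -0.0, -1.0]]
wrist_force: [2.2, -0.7, -0.9]
gripper_width: 0.472
t 6.17 w 41.1mm pos [0.5498 0.1572 0.1356] yaw 111.70 F [ 2.2  -0.69 -0.93] Fjaw -1.45 M [-0.223 -0.377  0.039]
```

```bash
python3 -m inch '[{"hand":0.53,"slide":[0,0,0],"yaw":0},{"hand":0.53,"slide":[0,0,0],"yaw":0}]'; python3 st.py;  python3 -m inch '[{"hand":0.537,"slide":[0,0,0],"yaw":0},{"hand":0.537,"slide":[0,0,0],"yaw":0},{"hand":0.537,"slide":[0,0,0],"yaw":0}]'; python3 st.py
```

```text
time_s: 6.42
tcp_pos: [0.5497, 0.1572, 0.1356]
ee_rot: [[-0.929, -0.37, -0.0], [-0.37, 0.929, -0.0], [0.0, -0.0, -1.0]]
wrist_force: [0.8, -0.4, -1.4]
gripper_width: 0.477
t 6.42 w 41.5mm pos [0.5497 0.1572 0.1356] yaw 111.70 F [ 0.76 -0.42 -1.4 ] Fjaw -0.67 M [-0.225 -0.382  0.067]
time_s: 6.8
tcp_pos: [0.5497, 0.1572, 0.1356]
ee_rot: [[-0.929, -0.37, -0.0], [-0.37, 0.929, -0.0], [0.0, -0.0, -1.0]]
wrist_force: [1.9, -1.1, -0.6]
gripper_width: 0.472
t 6.80 w 41.0mm pos [0.5497 0.1572 0.1356] yaw 111.70 F [ 1.9  -1.06 -0.64] Fjaw -1.69 M [-0.321 -0.303  0.025]
```

```bash
python3 -m inch '[{"hand":0.537,"slide":[0,0,0],"yaw":0.03},{"hand":0.537,"slide":[0,0,0],"yaw":0.06},{"hand":0.537,"slide":[0,0,0],"yaw":0.1}]'; python3 st.py;  python3 -m inch '[{"hand":0.537,"slide":[0,0,0],"yaw":0.05},{"hand":0.537,"slide":[0,0,0],"yaw":0.1},{"hand":0.537,"slide":[0,0,0],"yaw":0.15},{"hand":0.537,"slide":[0,0,0],"yaw":0.15}]'; python3 st.py
```

```text
time_s: 7.18
tcp_pos: [0.5496, 0.1573, 0.1357]
ee_rot: [[-0.887, -0.463, -0.0], [-0.463, 0.887, -0.0], [0.0, 0.0, -1.0]]
wrist_force: [-0.4, -0.1, -0.7]
gripper_width: 0.469
t 7.17 w 40.8mm pos [0.5496 0.1573 0.1357] yaw 117.56 F [-0.42 -0.07 -0.71] Fjaw 0.13 M [ 0.015  0.036 -0.008]
time_s: 7.68
tcp_pos: [0.5496, 0.1574, 0.1357]
ee_rot: [[-0.809, -0.588, -0.0], [-0.588, 0.809, 0.0], [0.0, 0.0, -1.0]]
wrist_force: [0.0, 0.6, -1.3]
gripper_width: 0.47
t 7.67 w 40.9mm pos [0.5496 0.1574 0.1357] yaw 126.03 F [ 0.04  0.57 -1.34] Fjaw 0.44 M [0.036 0.071 0.036]
```

```bash
python3 -m inch '[{"hand":0.537,"slide":[0,0,0],"yaw":0.05},{"hand":0.537,"slide":[0,0,0],"yaw":0.1},{"hand":0.537,"slide":[0,0,0],"yaw":0.15},{"hand":0.537,"slide":[0,0,0],"yaw":0.19},{"hand":0.537,"slide":[0,0,0],"yaw":0.19}]'; python3 st.py;  python3 -m inch '[{"hand":0.537,"slide":[0,0,0],"yaw":0.03},{"hand":0.537,"slide":[0,0,0],"yaw":0.04}]' >/dev/null; python3 st.py
python3 - <<'E'
from h import *
a=capture("top");b=capture("scene")
o=np.hstack([crop(a,135,170,80,80,5),crop(b,310,140,50,50,8)]);cv2.imwrite("pics/c4.png",o)
E
```

```text
time_s: 8.3
tcp_pos: [0.5497, 0.1573, 0.1357]
ee_rot: [[-0.684, -0.73, -0.0], [-0.73, 0.684, 0.0], [0.0, 0.0, -1.0]]
wrist_force: [0.4, 0.1, -1.3]
gripper_width: 0.468
t 8.30 w 40.7mm pos [0.5497 0.1573 0.1357] yaw 136.87 F [ 0.4   0.15 -1.33] Fjaw -0.19 M [-0.026  0.042 -0.025]
t 8.55 w 40.9mm pos [0.5498 0.1573 0.1357] yaw 139.24 F [-0.61  0.2  -1.48] Fjaw 0.59 M [0.013 0.069 0.004]
```

View pics/c4.png

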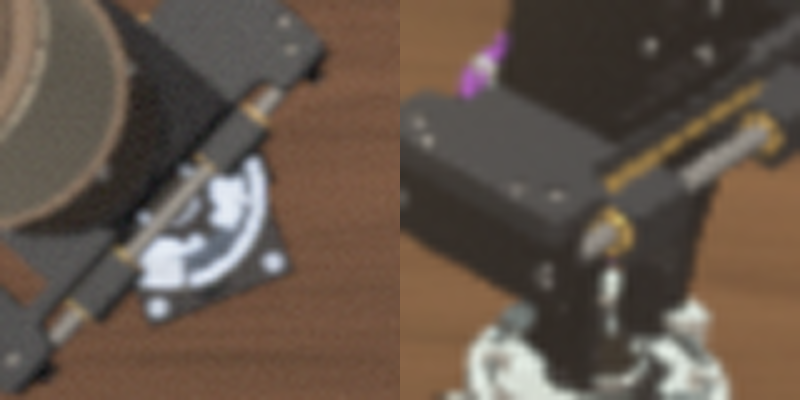

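The gripper and tabs have turned by about 27° and the fingers still hold the collar. I'll step on in small increments, with a guard that stops the chain when the moment rises.

```bash
cat > g.py <<'E'
import sys
from h import *
s=sense();y=s["ee_rot"][:,1];m=s["moment"];f=s["wrist_force"]
print("t %.2f yaw %.2f w %.1f F %s Mz %.3f"%(s["time_s"],np.degrees(np.arctan2(y[1],y[0]))%360,87*s["gripper_width"],f.round(1),m[2]))
sys.exit(abs(m[2])>0.11 or np.linalg.norm(f)>8)
E
I="python3 -m inch"
{ $I '[{"hand":0.537,"slide":[0,0,0],"yaw":0.015},{"hand":0.537,"slide":[0,0,0],"yaw":0.03}]' >/dev/null; python3 g.py; } && { python3 -m inch '[{"hand":0.537,"slide":[0,0,0],"yaw":0.015},{"hand":0.537,"slide":[0,0,0],"yaw":0.03}]' >/dev/null; python3 g.py; } && { python3 -m inch '[{"hand":0.537,"slide":[0,0,0],"yaw":0.015},{"hand":0.537,"slide":[0,0,0],"yaw":0.03}]' >/dev/null; python3 g.py; } && { python3 -m inch '[{"hand":0.537,"slide":[0,0,0],"yaw":0.015},{"hand":0.537,"slide":[0,0,0],"yaw":0.03}]' >/dev/null; python3 g.py; } && { python3 -m inch '[{"hand":0.537,"slide":[0,0,0],"yaw":0.015},{"hand":0.537,"slide":[0,0,0],"yaw":0.03}]' >/dev/null; python3 g.py; } && { python3 -m inch '[{"hand":0.537,"slide":[0,0,0],"yaw":0.015},{"hand":0.537,"slide":[0,0,0],"yaw":0.03}]' >/dev/null; python3 g.py; }
```

```text
t 8.90 yaw 140.98 w 40.7 F [-0.1 -0.1 -1. ] Mz 0.013False
```

```bash
sed -i 's/sys.exit(\(.*\))$/sys.exit(int(\1))/' g.py
{ python3 -m inch '[{"hand":0.537,"slide":[0,0,0],"yaw":0.015},{"hand":0.537,"slide":[0,0,0],"yaw":0.03}]' >/dev/null; python3 g.py; } && { python3 -m inch '[{"hand":0.537,"slide":[0,0,0],"yaw":0.015},{"hand":0.537,"slide":[0,0,0],"yaw":0.03}]' >/dev/null; python3 g.py; } && { python3 -m inch '[{"hand":0.537,"slide":[0,0,0],"yaw":0.015},{"hand":0.537,"slide":[0,0,0],"yaw":0.03}]' >/dev/null; python3 g.py; } && { python3 -m inch '[{"hand":0.537,"slide":[0,0,0],"yaw":0.015},{"hand":0.537,"slide":[0,0,0],"yaw":0.03}]' >/dev/null; python3 g.py; } && { python3 -m inch '[{"hand":0.537,"slide":[0,0,0],"yaw":0.015},{"hand":0.537,"slide":[0,0,0],"yaw":0.03}]' >/dev/null; python3 g.py; } && { python3 -m inch '[{"hand":0.537,"slide":[0,0,0],"yaw":0.015},{"hand":0.537,"slide":[0,0,0],"yaw":0.03}]' >/dev/null; python3 g.py; }
```

```text
t 9.15 yaw 142.70 w 40.7 F [ 1.1  0.1 -0.8] Mz -0.007
t 9.40 yaw 144.42 w 40.7 F [ 0.9 -0.2 -0. ] Mz -0.002
t 9.65 yaw 146.14 w 41.1 F [-0.7  0.1 -0.4] Mz 0.083
t 9.90 yaw 147.86 w 40.9 F [-0.4  0.4 -1.4] Mz -0.005
t 10.15 yaw 149.57 w 41.0 F [-0.1 -0.8 -1.2] Mz -0.016
t 10.40 yaw 151.30 w 40.7 F [-0.8 -0.1 -0.6] Mz 0.075
```

```bash

{ python3 -m inch '[{"hand":0.537,"slide":[0,0,0],"yaw":0.015},{"hand":0.537,"slide":[0,0,0],"yaw":0.03}]' >/dev/null; python3 g.py; } && { python3 -m inch '[{"hand":0.537,"slide":[0,0,0],"yaw":0.015},{"hand":0.537,"slide":[0,0,0],"yaw":0.03}]' >/dev/null; python3 g.py; } && { python3 -m inch '[{"hand":0.537,"slide":[0,0,0],"yaw":0.015},{"hand":0.537,"slide":[0,0,0],"yaw":0.03}]' >/dev/null; python3 g.py; } && { python3 -m inch '[{"hand":0.537,"slide":[0,0,0],"yaw":0.015},{"hand":0.537,"slide":[0,0,0],"yaw":0.03}]' >/dev/null; python3 g.py; } && { python3 -m inch '[{"hand":0.537,"slide":[0,0,0],"yaw":0.015},{"hand":0.537,"slide":[0,0,0],"yaw":0.03}]' >/dev/null; python3 g.py; } && { python3 -m inch '[{"hand":0.537,"slide":[0,0,0],"yaw":0.015},{"hand":0.537,"slide":[0,0,0],"yaw":0.03}]' >/dev/null; python3 g.py; }
```

```text
t 10.65 yaw 153.01 w 40.8 F [-0.3  0.7 -0.7] Mz -0.029
t 10.90 yaw 154.73 w 40.9 F [ 0.2 -0.  -0.2] Mz 0.053
t 11.15 yaw 156.45 w 40.7 F [-0.3  0.3 -1.5] Mz 0.015
t 11.40 yaw 158.17 w 40.8 F [ 0.4 -0.5 -1. ] Mz 0.038
t 11.65 yaw 159.89 w 40.8 F [-0.5  0.3 -1.1] Mz 0.053
t 11.90 yaw 161.61 w 40.7 F [-0.5  0.1 -0.4] Mz -0.025
```

```bash

{ python3 -m inch '[{"hand":0.537,"slide":[0,0,0],"yaw":0.015},{"hand":0.537,"slide":[0,0,0],"yaw":0.03}]' >/dev/null; python3 g.py; } && { python3 -m inch '[{"hand":0.537,"slide":[0,0,0],"yaw":0.015},{"hand":0.537,"slide":[0,0,0],"yaw":0.03}]' >/dev/null; python3 g.py; } && { python3 -m inch '[{"hand":0.537,"slide":[0,0,0],"yaw":0.015},{"hand":0.537,"slide":[0,0,0],"yaw":0.03}]' >/dev/null; python3 g.py; } && { python3 -m inch '[{"hand":0.537,"slide":[0,0,0],"yaw":0.015},{"hand":0.537,"slide":[0,0,0],"yaw":0.03}]' >/dev/null; python3 g.py; } && { python3 -m inch '[{"hand":0.537,"slide":[0,0,0],"yaw":0.015},{"hand":0.537,"slide":[0,0,0],"yaw":0.03}]' >/dev/null; python3 g.py; } && { python3 -m inch '[{"hand":0.537,"slide":[0,0,0],"yaw":0.015},{"hand":0.537,"slide":[0,0,0],"yaw":0.03}]' >/dev/null; python3 g.py; }
```

```text
t 12.15 yaw 163.33 w 41.0 F [ 0.3 -0.5 -0.7] Mz -0.032
t 12.40 yaw 165.05 w 40.7 F [-0.3 -0.2 -1. ] Mz 0.006
t 12.65 yaw 166.73 w 40.6 F [ 0.6  1.1 -0.2] Mz -0.219
```

```bash
python3 -m inch '[{"hand":0.537,"slide":[0,0,0],"yaw":0}]' >/dev/null; python3 g.py; python3 -m inch '[{"hand":0.537,"slide":[0,0,0],"yaw":0}]' >/dev/null; python3 g.py;
```

```text
t 12.78 yaw 166.69 w 40.8 F [-1.1 -0.7 -0.8] Mz -0.174
t 12.90 yaw 166.69 w 40.8 F [ 0.6 -0.9 -1. ] Mz -0.115
```

```bash
python3 -m inch '[{"hand":0.537,"slide":[0,0,0],"yaw":0.01}]' >/dev/null; python3 g.py; python3 -m inch '[{"hand":0.537,"slide":[0,0,0],"yaw":0}]' >/dev/null; python3 g.py;python3 -m inch '[{"hand":0.537,"slide":[0,0,0],"yaw":0}]' >/dev/null; python3 g.py
echo ease; python3 -m inch '[{"hand":0.537,"slide":[0,0,0],"yaw":-0.015},{"hand":0.537,"slide":[0,0,0],"yaw":-0.03}]' >/dev/null; python3 g.py; python3 -m inch '[{"hand":0.537,"slide":[0,0,0],"yaw":0}]' >/dev/null; python3 g.py
```

```text
t 13.03 yaw 167.29 w 41.0 F [ 0.1 -0.7 -0.4] Mz -0.251
t 13.15 yaw 167.27 w 40.8 F [ 0.2  0.  -1.2] Mz -0.179
t 13.28 yaw 167.27 w 40.9 F [ 0.3 -0.2 -1.8] Mz -0.231
ease
t 13.53 yaw 165.54 w 41.0 F [ 0.4  0.1 -1.2] Mz -0.039
t 13.65 yaw 165.58 w 40.7 F [-0.1  0.2 -2.1] Mz -0.054
```

The stop is real: the moment rose to about -0.22 N m and vanished after I eased off. Now I'll lift in guarded steps.

```bash
python3 -m inch '[{"hand":0.537,"slide":[0,0,0.08],"yaw":0},{"hand":0.537,"slide":[0,0,0.15],"yaw":0}]' >/dev/null; python3 g.py && { python3 -m inch '[{"hand":0.537,"slide":[0,0,0.1],"yaw":0},{"hand":0.537,"slide":[0,0,0.25],"yaw":0}]' >/dev/null; python3 g.py; } &&  { python3 -m inch '[{"hand":0.537,"slide":[0,0,0.2],"yaw":0},{"hand":0.537,"slide":[0,0,0.4],"yaw":0}]' >/dev/null; python3 g.py; } && { python3 -m inch '[{"hand":0.537,"slide":[0,0,0.4],"yaw":0},{"hand":0.537,"slide":[0,0,0.8],"yaw":0}]' >/dev/null; python3 g.py; } && { python3 -m inch '[{"hand":0.537,"slide":[0,0,0.7],"yaw":0},{"hand":0.537,"slide":[0,0,1.5],"yaw":0},{"hand":0.537,"slide":[0,0,2.5],"yaw":0},{"hand":0.537,"slide":[0,0,3],"yaw":0}]' >/dev/null; python3 g.py; }; python3 st.py
python3 - <<'E'
from h import *
a=capture("top");b=capture("scene")
o=np.hstack([crop(a,135,170,80,80,5),crop(b,300,125,80,80,5)]);cv2.imwrite("pics/c5.png",o)
E
```

```text
t 13.90 yaw 165.57 w 40.9 F [ 0.   1.1 -1.4] Mz -0.080
t 14.15 yaw 165.56 w 41.2 F [ 0.3 -0.  -2.4] Mz -0.027
t 14.40 yaw 165.57 w 41.0 F [ 0.1  0.8 -0.9] Mz -0.045
t 14.65 yaw 165.57 w 40.7 F [ 0.2 -0.1 -0.4] Mz 0.013
t 15.15 yaw 165.57 w 41.2 F [ 0.8  0.8 -1.3] Mz -0.023
t 15.15 w 41.2mm pos [0.5501 0.1574 0.1829] yaw 165.57 F [ 0.77  0.8  -1.26] Fjaw -0.54 M [-0.013  0.075 -0.023]
```

View pics/c5.png

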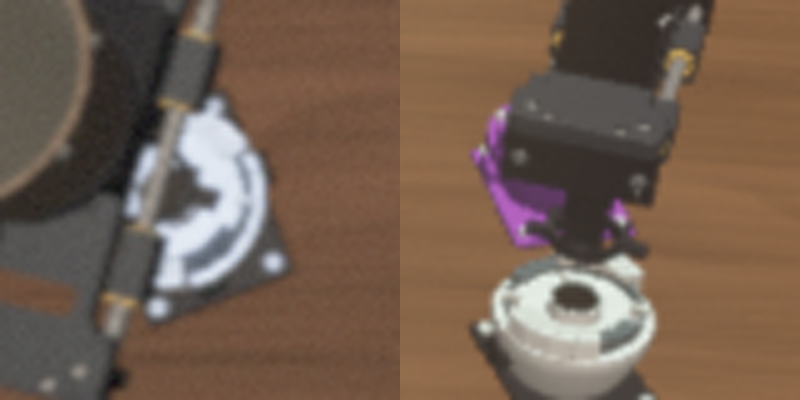

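The collar is clear of the lamp, hanging level in the fingers at crop (580,240), with the bare spigot visible below it. I'll carry it to the tray.

```bash
python3 -m inch '[{"hand":0.537,"slide":[-0.4,-2,0],"yaw":0},{"hand":0.537,"slide":[-1.3,-6,0],"yaw":0},{"hand":0.537,"slide":[-2.1,-10,0],"yaw":0},{"hand":0.537,"slide":[-3,-14,0],"yaw":0},{"hand":0.537,"slide":[-3.8,-18,0],"yaw":0},{"hand":0.537,"slide":[-4.7,-22,0],"yaw":0},{"hand":0.537,"slide":[-5.5,-26,0],"yaw":0},{"hand":0.537,"slide":[-6.2,-29,0],"yaw":0},{"hand":0.537,"slide":[-6.4,-30.1,0],"yaw":0},{"hand":0.537,"slide":[-6.4,-30.1,0],"yaw":0}]' >/dev/null; python3 st.py
python3 -m inch '[{"hand":0.537,"slide":[0,0,-2],"yaw":0},{"hand":0.537,"slide":[0,0,-4],"yaw":0},{"hand":0.537,"slide":[0,0,-6],"yaw":0},{"hand":0.537,"slide":[0,0,-7],"yaw":0},{"hand":0.537,"slide":[0,0,-7.8],"yaw":0},{"hand":0.537,"slide":[0,0,-7.8],"yaw":0}]' >/dev/null; python3 st.py
python3 - <<'E'
from h import *
a=capture("top");b=capture("scene")
o=np.hstack([crop(a,245,185,100,100,4),crop(b,190,125,80,80,5)]);cv2.imwrite("pics/c6.png",o)
E
```

```text
t 16.50 w 41.0mm pos [ 0.4853 -0.1443  0.1816] yaw 165.47 F [ 0.18  0.97 -1.32] Fjaw 0.07 M [0.039 0.042 0.023]
t 17.25 w 41.0mm pos [ 0.4858 -0.1435  0.1035] yaw 165.59 F [-0.52  0.06 -0.61] Fjaw 0.52 M [0.037 0.06  0.039]
```

View pics/c6.png

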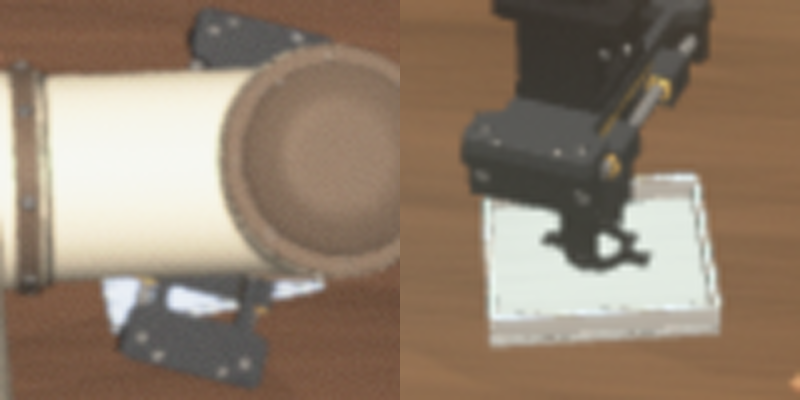

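The collar is over the middle of the tray and level. I'll lower it to contact in guarded steps.

```bash
cat > z.py <<'E'
import sys
from h import *
s=sense();print(s["tcp_pos"].round(4),s["wrist_force"].round(1));sys.exit(int(s["wrist_force"][2]>2.5))
E
python3 -m inch '[{"hand":0.537,"slide":[0,0,-0.4],"yaw":0},{"hand":0.537,"slide":[0,0,-0.6],"yaw":0},{"hand":0.537,"slide":[0,0,-0.6],"yaw":0}]' >/dev/null; python3 z.py && { python3 -m inch '[{"hand":0.537,"slide":[0,0,-0.1],"yaw":0},{"hand":0.537,"slide":[0,0,-0.1],"yaw":0}]' >/dev/null; python3 z.py; } && { python3 -m inch '[{"hand":0.537,"slide":[0,0,-0.1],"yaw":0},{"hand":0.537,"slide":[0,0,-0.1],"yaw":0}]' >/dev/null; python3 z.py; } && { python3 -m inch '[{"hand":0.537,"slide":[0,0,-0.1],"yaw":0},{"hand":0.537,"slide":[0,0,-0.1],"yaw":0}]' >/dev/null; python3 z.py; } && { python3 -m inch '[{"hand":0.537,"slide":[0,0,-0.05],"yaw":0},{"hand":0.537,"slide":[0,0,-0.05],"yaw":0}]' >/dev/null; python3 z.py; } && { python3 -m inch '[{"hand":0.537,"slide":[0,0,-0.05],"yaw":0},{"hand":0.537,"slide":[0,0,-0.05],"yaw":0}]' >/dev/null; python3 z.py; }
```

```text
[ 0.4857 -0.1438  0.0977] [ 0.5  0.3 -1.4]
[ 0.4858 -0.1438  0.0967] [-0.1  0.  -0.4]
[ 0.4857 -0.1437  0.0957] [ 0.7  0.5 -1.4]
[ 0.4858 -0.1437  0.0947] [-0.4  0.2 -0.8]
[ 0.4858 -0.1437  0.0946] [-0.7  0.4  2.9]
```

Contact came at the predicted height. I'll open slowly, then retreat straight up.

```bash
python3 -m inch '[{"hand":0.5,"slide":[0,0,0],"yaw":0},{"hand":0.46,"slide":[0,0,0],"yaw":0},{"hand":0.4,"slide":[0,0,0],"yaw":0},{"hand":0.3,"slide":[0,0,0],"yaw":0},{"hand":0.1,"slide":[0,0,0],"yaw":0},{"hand":0,"slide":[0,0,0],"yaw":0},{"hand":0,"slide":[0,0,0],"yaw":0},{"hand":0,"slide":[0,0,0],"yaw":0}]' >/dev/null; python3 st.py
python3 -m inch '[{"hand":0,"slide":[0,0,1],"yaw":0},{"hand":0,"slide":[0,0,3],"yaw":0},{"hand":0,"slide":[0,0,6],"yaw":0},{"hand":0,"slide":[0,0,10],"yaw":0},{"hand":0,"slide":[0,-4,14],"yaw":0},{"hand":0,"slide":[0,-9,16],"yaw":0},{"hand":0,"slide":[0,-15,17],"yaw":0},{"hand":0,"slide":[0,-21,17],"yaw":0},{"hand":0,"slide":[0,-25,17],"yaw":0},{"hand":0,"slide":[0,-25,17],"yaw":0}]' >/dev/null; python3 st.py
python3 - <<'E'
from h import *
a=capture("top");b=capture("scene");cv2.imwrite("pics/top7.png",a);cv2.imwrite("pics/scene7.png",b)
o=np.zeros((600,800,3),np.uint8);o[:400]=np.hstack([crop(a,254,196,80,80,5),crop(b,190,135,80,80,5)]);o[400:,:267]=cv2.resize(a,(267,200));o[400:,400:667]=cv2.resize(b,(267,200));cv2.imwrite("pics/c7.png",o)
E
```

```text
t 19.73 w 85.9mm pos [ 0.4858 -0.1437  0.0942] yaw 165.56 F [0.57 0.18 0.15] Fjaw -0.51 M [ 0.076  0.067 -0.025]
t 20.98 w 87.2mm pos [ 0.4851 -0.3961  0.2641] yaw 165.33 F [-0.34  0.84 -0.55] Fjaw 0.54 M [ 0.077  0.106 -0.012]
```

View pics/c7.png

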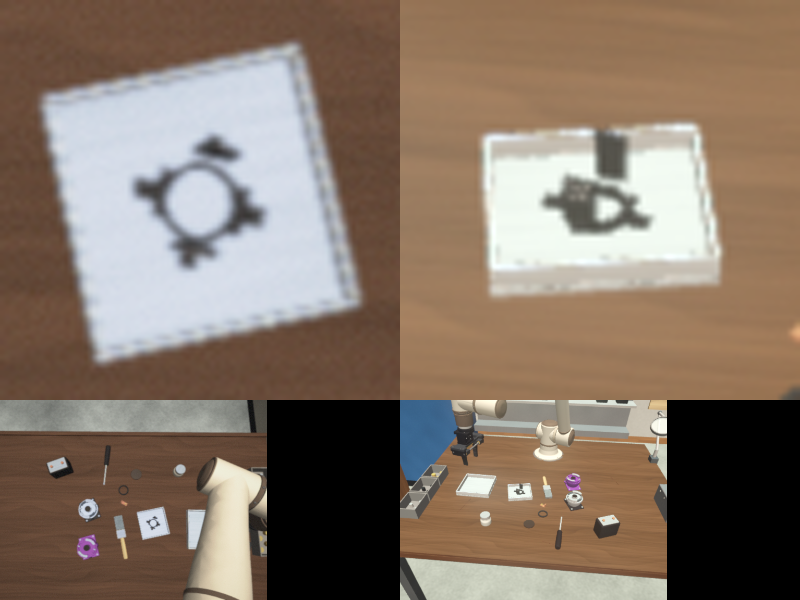

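The collar stands flat and tabs up near the middle of the tray (ring centre at crop (200,203), tray centre about (200,203)). The bystanders look unmoved and the arm is clear of everything.

```bash
python3 -c "from station import *;print(finish_job())"
```

```text
the job is handed in; nothing more can be done
None
```

I took the collar off the silver lamp and set it down in the smaller tray. The job was handed in at about 21 s, and no verdict was reported.

- **Squeeze and turn:** I closed the jaws by position, not to full grip force, and held the tabs squeezed through the whole turn. The stop came about 55° anticlockwise: the moment was near zero, then rose to about -0.22 N m. I eased off about 1.7° and the moment fell to about -0.05 N m.
- **Lift and placing:** The lift was free, with net wrist force under about 3 N. The collar touched the tray floor at the predicted height, with about 3 N at contact. I opened the jaws slowly and backed straight up.
- **Last checks:** The final pictures show the collar flat, tabs up and near the middle of the tray. Nothing touches the robot, and the bystanders look unmoved by eye.
- **Not measured or disagreeing:** The jaw opening read 41 mm with the tabs squeezed, against the stated 42 mm, so I could not check tab travel or grip force exactly. I judged the tabs' spring-back only from the jaws opening fully and from the picture. The two cameras placed the lamp 2 to 3 mm apart, which did not affect the job.

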